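# Clamp the two-part mould shut

## Robot

A 6-joint arm with a two-finger parallel gripper is mounted at the origin on the work surface; the furniture and walls round the work are solid. World frame = base frame: x ahead of the robot, y to its left, z up, the work surface at z = 0. Lengths are in m, angles in rad, forces in N, time in s.
With the tool pointing down it reaches from about 0.3 to 0.825 m from the base axis. Payload 5.4 kg.
Tool frame: the origin (TCP) lies midway between the tips of the shut fingers; the grasp point (between the pads) lies grip_depth behind it (grip_depth is the distance from the TCP to the grasp point, in m); z points along the fingers, y is the line along which they close (so a half turn about z gives the same grasp; the last joint's range is limited). The gripper opens to 92 mm and grips with 3 to 60 N. Pads are 20 mm wide; open, the fingers measure 128 mm over their backs; the gripper's body (75 mm by 189 mm) begins 69 mm behind the grasp point.
Start: joints at [-1.49, 0.158, 1.597, -0, 1.386, -0.21], TCP at [0.165, -0.551, 0.181] pointing down, gripper open.
Joint ranges: [-2.91, 2.91], [-0.94, 2.29], [0.18, 2.7], [-1.29, 4.43], [0.17, 2.64], [-3, 3]. Speed limits (rad/s): [2.57, 2.57, 3.14, 3.14, 3.14, 3.14].

## Interface

Orientations are given as a 3x3 rotation matrix whose columns are the frame's x, y, z axes.
In Python, from plant import sense, get_image, camera_params, job_done, spot_in, pinpoint, grip_depth gives the robot as it stands.
- The arm moves only by the tool send_rows, never from a script. Its argument "series" is a list of rows, each a list of 2 entries, a list of its own where there are three numbers: the shift along the world's x, y, z in mm, then the turn, a rotation vector about the world's x, y, z in degrees. A call has 1 to 8 rows; each row shifts and turns the commanded pose from where the row before left it; what a row does not reach is not made up. A row lasts 1/8 s, in which the tool goes at most 62.5 mm and 10.7 degrees, less where a joint would pass 70% of its speed; a pose out of reach is approached as far as the arm can. A call is refused whole if a number of a shift passes 62.5 or a number of a turn 10.7, either way. A call with a gripper value outside its range is refused whole. "hand" is the opening in per cent of the stroke, from 0 (shut) to 100 (fully open), set as the call begins (left out, the last holds). The fingers move at their own pace and stop on an object; "force" is the grip in N (left out, the last holds). Time passes only in rows, so rows that do not move let the fingers close. It gives the time, the measured TCP pose, the force, the opening and the grip force at its end, in the units of the state.
- sense(): the state, without advancing time (a new reading comes with each control period).
- get_image(name): name is "scene" or "side" or "wrist"; returns the picture (420x560x3 uint8, red, green, blue); there is no depth.
- camera_params(name): a dict with "intrinsics" (3x3 intrinsics, pixels), "pose" (4x4, takes a point from camera to world coordinates); the wrist camera has in their place "hand_eye" (4x4, takes a point from camera to tool coordinates, whose origin is the TCP and whose axes are the flange's). Camera axes: x right, y down, z forward; pixel columns grow to the right and rows downward; lengths in m; the calibration is good to about 2 mm. A picture is of the moment at which its call begins: read the wrist's pose just before it. camera_params takes no time and is no camera call.
- job_done(): hands the job in; it is judged then, once.
Trained networks look in the newest picture that a camera, given by its name, has taken for a name from the list of things; names that differ only in an ending like _2 or _b are one class to them, and where a whole thing is asked for, a point or a joint stands for the part that bears it (a point fixed in the world has none). Each returns a list of dicts, best first, with "confidence" (0 to 1); they miss things now and then, are a little off and sometimes report something else, mostly with a low value. They report only what shows in the picture. A call takes as long as a camera call.
- spot_in(camera, target): "extent" ([left, top, width, height] in pixels, round what is visible of it).
- pinpoint(camera, target): "pixel" ([row, column] in pixels: a listed point, or the origin of a listed thing).
The state is a dict: "t": time; "joints": joint angles; "joint_vel": joint speeds; "joint_efforts": joint torques, N m; "position": TCP position; "ee_rot": TCP orientation; "contact_force": force on the tool from outside, world axes, zero at the start; "moment": the same for the moment, N m; "gripper_width": finger opening in m; "finger_force": force on a finger pad.
Only numpy, scipy, OpenCV 4.12 (cv2) and the standard library are available. Lean on these libraries where they do the work, as an engineer would, in place of code of your own. Each camera call takes 0.05 s, during which the arm holds its last target. There are 200 camera calls.

## Task

Clamp the two-part metal mould shut with its toggle latch: set the wire bail's cross bar right down to the bottom of the groove of the keeper on the other half, then press the lever over past centre until it lies fully down and holds the halves together. Feel for the groove gently instead of forcing the bail, press the lever no harder than it needs, and leave everything else on the table where it is.

Things in the scene. Friction and masses are not known exactly. Their poses are not given: they have to be found in the camera images.
- mould: Fixed tray 198 x 146 mm, 14 mm rim, holding a mould of two aluminium blocks, each 130 mm long (y), top 66 mm over the table, a black gasket (16 mm thick when free) between. Origin on the table under the middle of the latch half's inner face; z up; x points from the latch half (fixed, x -85..0) to the sliding keeper half. Latch and keeper are on top at y = 0. Lever pivot: x -12, z 80 mm, axis along y.
- far_half: The sliding keeper half, 62 mm in x. Origin at the foot (table height) of its inner face; axes as the mould's; slides along mould x. Its mould x is 21 to 24 mm at the start (gap open), 16 when it just touches the gasket, less when the gasket is squeezed. 3 N of sliding friction; the gasket resists with 13 N, rising 1.5 N per mm. The closing latch draws this half in.
- far_top (a point): Point on the sliding half's top face, 66 mm over the table, 30 mm from its inner face. The keeper is screwed down through slots near here: its groove (6.5 mm wide in x, running along y, floor 6 mm over the face) is centred up to 6 mm in x either side of this point, unmeasured, to be found by touch. Latch side of the groove: flat lip 12.5 mm long, top 16 mm over the face, with a ramp before it.
- bail: Wire loop pivoted on the lever; origin on its pivot pin, 20 mm from the lever's pivot towards the lever's tip. x points to the cross bar, y as the mould's y, z up when the bail is level. 50 g, swings freely and drops by its own weight. Beyond the keeper's groove stands a stop wall, top 24 mm over the half's face: the bar, laid on the keeper's lip and slid along +x, drops 10 mm into the groove or meets it.
- bail_bar (a point): Middle of the bail's cross bar, a 4 mm wire 28 mm long along y, 69.2 mm from the bail's pin. At the start it lies loosely on the keeper's lip or ramp, short of the groove. Seated in the groove its centre is 8 mm above the keeper half's top face (18 mm on the lip).
- bail_grip (a point): Centre of the bail's finger grip: a steel round bar 12 mm thick, 36 mm long along y, on a stem above the cross bar (in bail axes 6 mm beyond it in x, 26 mm above it). Can be taken from above by its two ends; the bail pivots about it in the grasp. Lifting it and moving it along mould +x raises the lever through the linkage.
- lever_tip: Round bar (stiff roller) 12 mm thick, 22 mm long along y, at the lever's free end, 65 mm from the lever's pivot; origin at its centre. With the lever closed it lies level 80 mm over the table at mould x -77 mm, on the side away from the keeper. Press here, from above or from the keeper side.
- lever (a joint): Lever angle, rad. 0: closed, level, pointing along mould -x, on its stop; 1.57: upright; up to 2.4: leaning to the keeper. Starts at 0.35 to 0.55. Light friction, stays where left. With the bail hooked it resists with up to about 10 N at its tip, and snaps to 0 by itself once pressed below about 0.1.
- deli_cup: Bystander, loose: lidded white cup 74 mm wide, 68 mm high beside the mould; origin under its centre.
- label_roll: Bystander, loose: white roll 64 mm wide, 30 mm high beside the mould; origin under its centre.
- spice_red: Bystander, loose: spice jar with red lid, 44 x 105 mm; origin under its centre.
- spice_black: Bystander, loose: spice jar with black lid, 40 x 105 mm; origin under its centre.
- kitchen_timer: Bystander, loose: small standing timer 30 x 74 x 66 mm; origin under its centre.
- squeeze_bottle: Bystander, loose: white squeeze bottle 64 mm wide, 216 mm high; origin under its centre.

How it is judged:
On the way:
1. the bail's cross bar lies down at the bottom of the keeper's groove while the lever is still up (z of bail_bar in the frame of far_top below 0.0105 m and x of bail_bar in the frame of far_top between -0.0085 and 0.0085 m and value of joint lever above 0.6 rad), for 0.2 s.
At the end, for the whole second after the job is handed in: The lever lies closed (below 0.06 rad), the cross bar sits in the keeper's groove (its centre less than 11.5 mm above the sliding half's top face and within 8.5 mm in x of far_top) and pulls on it with more than 5 N, and the sliding half squeezes the gasket by more than 0.5 mm (value of joint lever below 0.06 rad and x of far_half in the frame of mould below 0.0155 m and z of bail_bar in the frame of far_top below 0.0115 m and x of bail_bar in the frame of far_top between -0.0085 and 0.0085 m and contact force between bail and far_half above 5 N); the robot touches nothing.
It fails at once if the bail is forced against the keeper half with more than 25 N while the fingers are on the bail (contact force between the fingers and bail above 0.5 N and contact force between bail and far_half above 25 N).
It fails at once if the fingers load the lever with more than 25 N (contact force between the fingers and lever_tip above 25 N).
It fails at once if a bystander is moved by more than 30 mm (distance of any of deli_cup, label_roll, spice_red, spice_black, kitchen_timer, squeeze_bottle from where it was at the start of the episode above 0.03 m).
It also fails if it takes over 64 s, if anything falls off the work surface, if the arm or the gripper's body presses on something with over 40 N, if the wrist force passes 120 N, or if a joint passes its speed limit or range.

## Working session

There is one attempt and no reset: what is moved stays moved. The work goes in short steps, Python scripts to look and compute and a tool call to move; the robot and the scene stay as the last step left them, time stands still between calls to the robot, and variables do not carry over. Pictures are saved under pics/ and viewed, at most 10 in all, crops included, and the job is handed in when it is done.

Besides the shell and the picture viewer there is one more tool, called after ">>>" in YAML: its name, and indented under it one key for each argument. send_rows: Moves the arm, as the interface text tells. Its arguments: {"type":"object","properties":{"series":{"type":"array"},"hand":{"type":"number"},"force":{"type":"number"}},"required":["series"]}

```bash
mkdir -p pics; cat > h.py <<'E'
import numpy as np,cv2
from plant import *
def cam(n):
    c=camera_params(n);K=np.array(c["intrinsics"])
    if "pose" in c:return K,np.array(c["pose"])
    s=sense();T=np.eye(4);T[:3,:3]=s["ee_rot"];T[:3,3]=s["position"]
    return K,T@np.array(c["hand_eye"])
def ray(n,rc):
    K,P=cam(n);d=P[:3,:3]@np.linalg.inv(K)@[rc[1],rc[0],1];return P[:3,3],d/np.linalg.norm(d)
def atz(n,rc,z):
    o,d=ray(n,rc);return o+d*(z-o[2])/d[2]
def tri(obs):
    A=0;b=0
    for n,rc in obs:
        o,d=ray(n,rc);M=np.eye(3)-np.outer(d,d);A=A+M;b=b+M@o
    x=np.linalg.solve(A,b)
    return x,[round(1000*float(np.linalg.norm((np.eye(3)-np.outer(ray(n,rc)[1],ray(n,rc)[1]))@(x-ray(n,rc)[0]))),1) for n,rc in obs]
def proj(n,p):
    K,P=cam(n);q=np.linalg.inv(P)@np.append(p,1);u=K@q[:3];return u[:2]/u[2]
def snap(n,f):
    im=get_image(n);cv2.imwrite(f"pics/{f}.png",cv2.cvtColor(im,cv2.COLOR_RGB2BGR));return im
E
python3 - <<'E'
from h import *
np.set_printoptions(precision=4,suppress=True)
print(grip_depth, {k:v for k,v in sense().items() if k in("position","ee_rot","gripper_width")})
a=snap("scene","a");b=snap("side","b")
for t in ["mould","far_half","far_top","bail","bail_bar","bail_grip","lever_tip"]:
    o=[]
    for n in ["scene","side"]:
        r=pinpoint(n,t)
        if r:o.append((n,r[0]["pixel"]));print(t,n,np.array(r[0]["pixel"]),round(r[0]["confidence"],2))
    if len(o)==2:print(t,*tri(o))
E
```

```text
0.0187 {'position': array([ 0.1648, -0.5502,  0.1801]), 'ee_rot': array([[ 0.958 ,  0.2867, -0.0002],
       [ 0.2867, -0.958 ,  0.0018],
       [ 0.0004, -0.0018, -1.    ]]), 'gripper_width': 0.09166478305352027}
mould scene [262.1 276.7] 0.75
mould side [248.8 282.7] 0.56
mould [ 0.4761 -0.0119 -0.0137] [12.4, 12.4]
far_half scene [188.7 298.6] 0.55
far_top scene [220.  287.9] 0.89
far_top side [216.  283.1] 0.78
far_top [0.4852 0.0173 0.0787] [1.0, 1.0]
bail scene [228.6 275.9] 0.53
bail_bar scene [216.9 287.9] 0.46
bail_bar side [216.1 283.8] 0.52
bail_bar [0.4881 0.0055 0.0928] [0.1, 0.1]
bail_grip scene [204.7 288.9] 0.67
bail_grip side [204.2 283.8] 0.67
bail_grip [0.4875 0.0169 0.1183] [0.4, 0.4]
lever_tip scene [193.2 258.3] 0.51
lever_tip side [246.3 273.2] 0.43
lever_tip [ 0.4849 -0.1782  0.2312] [6.3, 6.3]
```

```bash
ls; ls pics
```

```text
h.py
pics
a.png
b.png
```

View pics/a.png

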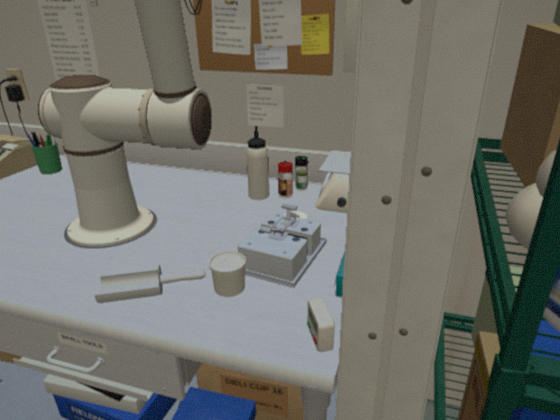

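View pics/b.png

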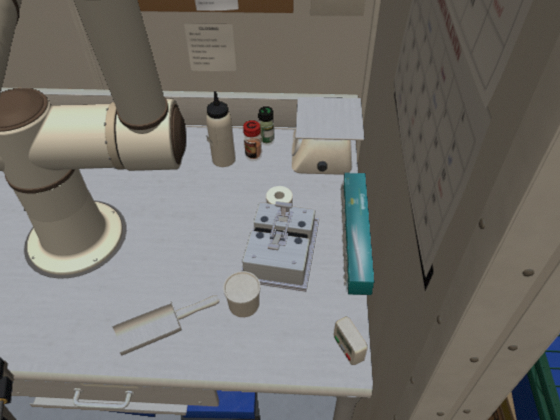

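The mould's long x axis runs about along world +y: latch block at side px (275,262), keeper block at (284,218), grip at (284,204). I'm moving over it for a wrist view.

>>> send_rows:
  series:
    - [[0,0,60],[0,0,0]]
    - [[20,40,50],[0,0,0]]
    - [[45,60,20],[0,0,0]]
    - [[45,60,0],[0,0,0]]
    - [[45,60,0],[0,0,0]]
    - [[45,60,0],[0,0,0]]
    - [[45,60,0],[0,0,0]]
    - [[45,60,0],[0,0,0]]

```text
t: 1.8
position: [0.4082, -0.2135, 0.304]
ee_rot: [[0.958, 0.286, 0.001], [0.286, -0.958, -0.001], [0.001, 0.001, -1.0]]
contact_force: [0.2, -0.8, 0.6]
gripper_width: 0.0918
finger_force: 0.0
```

>>> send_rows:
  series:
    - [[25,60,0],[0,0,0]]
    - [[0,40,0],[0,0,0]]
    - [[0,0,0],[0,0,0]]
    - [[0,0,0],[0,0,0]]

```text
t: 2.3
position: [0.4312, -0.1181, 0.3037]
ee_rot: [[0.958, 0.287, 0.0], [0.287, -0.958, -0.001], [-0.0, 0.001, -1.0]]
contact_force: [-0.2, -0.6, 0.5]
gripper_width: 0.0918
finger_force: 0.0
```

```bash
python3 - <<'E'
from h import *
np.set_printoptions(precision=4,suppress=True)
print(sense()["position"],sense()["t"]);print(cam("wrist")[1])
snap("wrist","c")
zs=dict(far_top=.066,bail_bar=.084,bail_grip=.11,lever_tip=.105,mould=0,far_half=0)
for t in zs:
    for r in pinpoint("wrist",t)[:1]:
        print(t,np.array(r["pixel"]),round(r["confidence"],2),atz("wrist",r["pixel"],zs[t]))
E
```

```text
[ 0.4312 -0.1181  0.3037] 2.3
[[ 0.2873 -0.9275 -0.2392  0.4983]
 [-0.9578 -0.278  -0.0725 -0.0983]
 [ 0.0008  0.25   -0.9682  0.5085]
 [ 0.      0.      0.      1.    ]]
far_top [120.8 190.3] 0.84 [0.4808 0.0319 0.066 ]
bail_bar [120.7 199.1] 0.7 [0.4851 0.015  0.084 ]
bail_grip [118.6 185.4] 0.95 [0.4834 0.0256 0.11  ]
lever_tip [155.4 271.7] 0.5 [ 0.47   -0.0938  0.105 ]
mould [136.4 234.2] 0.79 [ 0.4747 -0.0236  0.    ]
far_half [128.1 223.1] 0.6 [ 0.4823 -0.0025  0.    ]
```

View pics/c.png

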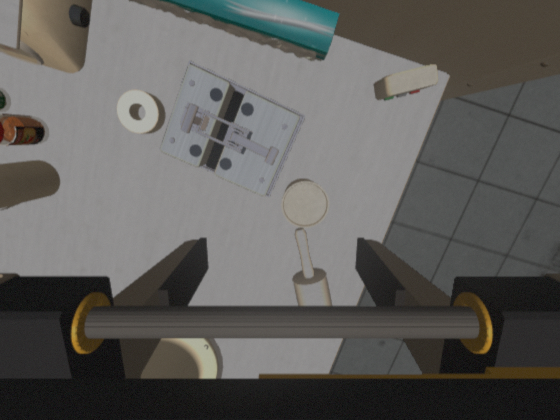

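>>> send_rows:
  series:
    - [[4,-3,-8],[0,0,10]]
    - [[5,-3,-8],[0,0,10]]
    - [[5,-3,-8],[0,0,10]]
    - [[5,-3,-8],[0,0,10]]
    - [[5,-3,-8],[0,0,10]]
    - [[5,-3,-8],[0,0,10]]
    - [[3,0,-6],[0,0,7]]
    - [[0,0,0],[0,0,0]]

```text
t: 3.65
position: [0.463, -0.1357, 0.2491]
ee_rot: [[0.112, 0.994, -0.001], [0.994, -0.112, 0.001], [0.001, -0.001, -1.0]]
contact_force: [0.7, -0.2, 0.3]
gripper_width: 0.0921
finger_force: 0.0
```

```bash
cat > look.py <<'E'
from h import *
import sys
np.set_printoptions(precision=4,suppress=True)
s=sense();print(s["position"],s["t"],s["joints"],s["ee_rot"][0])
snap("wrist",sys.argv[1])
zs=dict(far_top=.066,bail_bar=.084,bail_grip=.11,lever_tip=.105,mould=0,far_half=0)
for t in zs:
    for r in pinpoint("wrist",t)[:1]:
        print(t,np.array(r["pixel"]),round(r["confidence"],2),atz("wrist",r["pixel"],zs[t]))
E
python3 look.py d; python3 -c "
import cv2;a=cv2.imread('pics/d.png')[:270,130:470];cv2.imwrite('pics/d2.png',cv2.resize(a,(755,600),interpolation=2))"
```

```text
[ 0.463  -0.1357  0.2491] 3.65 [-0.5362 -0.1246  1.75   -0.      1.5176 -0.4238] [ 0.1122  0.9937 -0.0012]
far_top [ 55.1 284.3] 0.91 [0.4851 0.0257 0.066 ]
bail_bar [ 61.7 286. ] 0.75 [0.4857 0.0144 0.084 ]
bail_grip [ 47.3 285.2] 0.74 [0.4853 0.0226 0.11  ]
lever_tip [155.4 286.4] 0.74 [ 0.4746 -0.0893  0.105 ]
far_half [ 88.7 288.4] 0.68 [ 0.4884 -0.0027  0.    ]
```

View pics/d2.png

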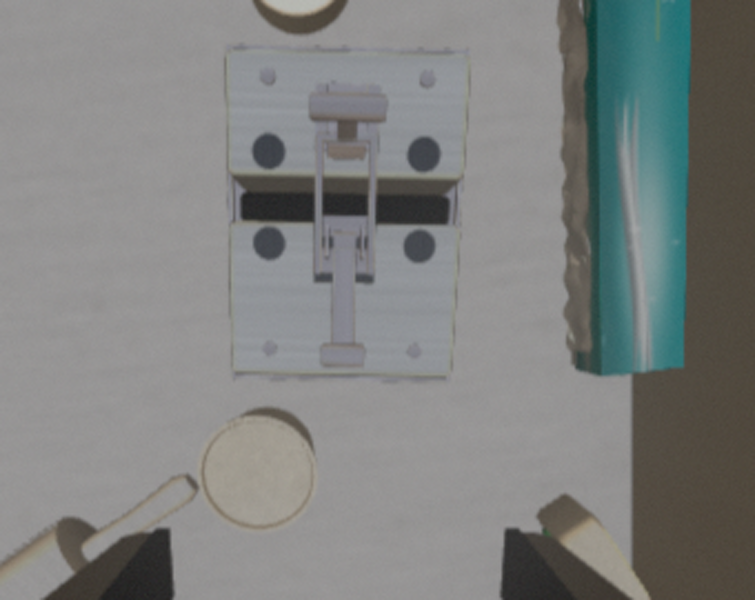

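The wrist view is almost aligned with the mould: crop px, keeper block corners (226,50),(468,53),(229,177),(463,178); latch block (233,375),(450,375); grip (348,107); lever roller (342,355).

```bash
python3 - <<'E'
from h import *
np.set_printoptions(precision=4,suppress=True)
f=lambda u,v,z:atz("wrist",(v/2.2222,u/2.2206+130),z)
c=dict(fo1=(226,50),fo2=(468,53),fi1=(229,177),fi2=(463,178),li1=(231,222),li2=(457,222),lo1=(233,375),lo2=(450,375))
P={k:f(*v,.066) for k,v in c.items()}
for k in P: print(k,P[k])
for a in("fo","fi","li","lo"):
    d=P[a+"2"]-P[a+"1"]; print(a,np.linalg.norm(d),np.degrees(np.arctan2(d[1],d[0])),(P[a+"1"]+P[a+"2"])/2)
print("grip",f(348,107,.11),"tip",f(342,355,.108))
E
```

```text
fo1 [0.4278 0.0669 0.066 ]
fo2 [0.5541 0.0515 0.066 ]
fi1 [0.42   0.0057 0.066 ]
fi2 [ 0.5477 -0.009   0.066 ]
li1 [ 0.4176 -0.0174  0.066 ]
li2 [ 0.5429 -0.0313  0.066 ]
lo1 [ 0.4061 -0.1015  0.066 ]
lo2 [ 0.5333 -0.1156  0.066 ]
fo 0.12720467254215095 -6.957545137732441 [0.4909 0.0592 0.066 ]
fi 0.12846408117184935 -6.56027336817666 [ 0.4838 -0.0016  0.066 ]
li 0.1260506366268594 -6.335725429361286 [ 0.4803 -0.0243  0.066 ]
lo 0.12806306666979933 -6.343007547895775 [ 0.4697 -0.1085  0.066 ]
grip [0.4866 0.0217 0.11  ] tip [ 0.4712 -0.0937  0.108 ]
```

>>> send_rows:
  series:
    - [[8,53,0],[0,0,0]]
    - [[8,53,0],[0,0,0]]
    - [[7,52,-20],[0,0,0]]
    - [[0,0,-45],[0,0,0]]
    - [[0,0,-45],[0,0,0]]
    - [[0,0,-25],[0,0,0]]
    - [[0,0,0],[0,0,0]]
  hand: 65

```text
t: 4.88
position: [0.4845, 0.0228, 0.1129]
ee_rot: [[0.111, 0.994, -0.004], [0.994, -0.111, 0.001], [0.0, -0.004, -1.0]]
contact_force: [0.6, -0.3, -0.0]
gripper_width: 0.0598
finger_force: 0.0
```

```bash
python3 - <<'E'
from h import *
np.set_printoptions(precision=4,suppress=True)
s=sense();print(s["position"],s["t"],s["gripper_width"])
for n in("scene","side","wrist"):
    snap(n,"e_"+n)
    for t in("bail_grip","lever_tip"):
        for r in pinpoint(n,t)[:1]: print(n,t,r,atz(n,r["pixel"],.11))
a=cv2.imread('pics/e_side.png')[150:290,210:350];b=cv2.imread('pics/e_scene.png')[150:290,220:360]
w=cv2.imread('pics/e_wrist.png')
cv2.imwrite('pics/e.png',np.hstack([cv2.resize(cv2.vconcat([a,b]),(300,600),interpolation=2),cv2.resize(w,(500,600))]))
E
```

```text
[0.4845 0.0228 0.1129] 4.875 0.05975338500603175
scene bail_grip {'pixel': [206.9, 288.6], 'confidence': 0.43} [0.485  0.0213 0.11  ]
scene lever_tip {'pixel': [228.5, 265.5], 'confidence': 0.61} [ 0.4677 -0.0871  0.11  ]
side bail_grip {'pixel': [201.9, 283.0], 'confidence': 0.5} [0.4854 0.0313 0.11  ]
side lever_tip {'pixel': [246.4, 273.4], 'confidence': 0.55} [ 0.472  -0.0904  0.11  ]
wrist bail_grip {'pixel': [232.1, 276.8], 'confidence': 0.69} [0.4836 0.0224 0.11  ]
wrist lever_tip {'pixel': [362.1, 275.2], 'confidence': 0.84} [ 0.4689 -0.0923  0.11  ]
```

View pics/e.png

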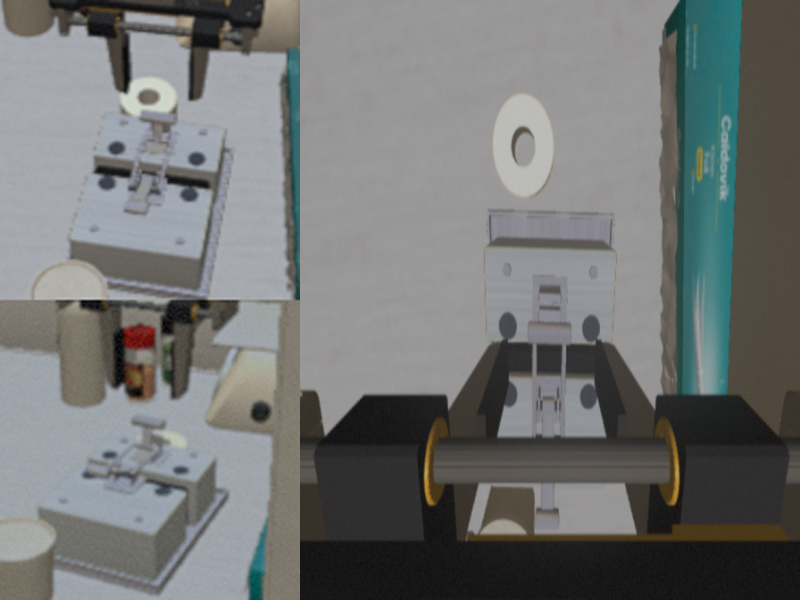

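The crops show open fingers straddling the grip in y, at wrist crop px (548,332), but appearing slightly high in the side view (tips row ~195, grip row ~204). I'll check by projection.

```bash
python3 - <<'E'
from h import *
np.set_printoptions(precision=4,suppress=True)
s=sense();p=np.array(s["position"]);R=np.array(s["ee_rot"])
for n in("scene","side","wrist"):
    print(n,"tcp",proj(n,p),"tips",proj(n,p+R[:,1]*.03),proj(n,p-R[:,1]*.03),"gripguess",proj(n,[.4853,.0225,.11]))
print(tri([("scene",(206.9,288.6)),("side",(201.9,283)),("wrist",(232.1,276.8))]))
print(tri([("side",(204.7,283.5)),("wrist",(232.1,276.8))]))
print(tri([("side",(246.4,273.4)),("wrist",(362.1,275.2)),("scene",(228.5,265.5))]))
E
```

```text
scene tcp [289.4396 204.6864] tips [301.7049 206.9073] [277.4417 202.5139] gripguess [288.8771 206.697 ]
side tcp [283.4185 203.3019] tips [297.2766 204.8702] [269.6564 201.7445] gripguess [282.7669 204.9072]
wrist tcp [281.2631 234.2096] tips [322.332  234.2356] [240.1915 234.1836] gripguess [279.3052 231.8314]
(array([0.4845, 0.0245, 0.112 ]), [3.3, 3.8, 1.6])
(array([0.4852, 0.0227, 0.1106]), [1.7, 1.7])
(array([ 0.4702, -0.0912,  0.1119]), [2.0, 1.1, 1.1])
```

>>> send_rows:
  series:
    - [[1,0,-10],[0,0,0]]
    - [[0,0,-9],[0,0,0]]
    - [[0,0,0],[0,0,0]]

```text
t: 5.7
position: [0.4861, 0.0226, 0.0943]
ee_rot: [[0.11, 0.994, -0.003], [0.994, -0.11, 0.001], [0.0, -0.003, -1.0]]
contact_force: [0.2, -0.4, 0.4]
gripper_width: 0.0599
finger_force: 0.0
```

```bash
python3 - <<'E'
from h import *
np.set_printoptions(precision=4,suppress=True)
s=sense();print(s["position"],s["t"],s["gripper_width"])
for n in("scene","side"): snap(n,"f_"+n)
a=cv2.imread('pics/f_side.png')[160:250,240:330];b=cv2.imread('pics/f_scene.png')[160:250,245:335]
cv2.imwrite('pics/f.png',cv2.resize(cv2.hconcat([a,b]),(800,400),interpolation=2))
print(proj("side",s["position"]),proj("scene",s["position"]))
E
```

```text
[0.4861 0.0226 0.0943] 5.7 0.059925160722026645
[283.1992 209.7231] [289.3017 212.8349]
```

View pics/f.png

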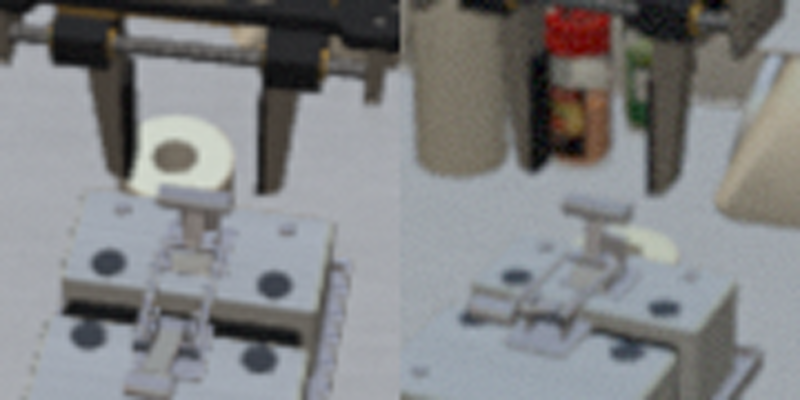

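Fingertips appear ~20 mm above the nominal TCP while open. I'll close gently and check the width.

>>> send_rows:
  series:
    - [[0,0,0],[0,0,0]]
    - [[0,0,0],[0,0,0]]
    - [[0,0,0],[0,0,0]]
    - [[0,0,0],[0,0,0]]
  hand: 30
  force: 5

```text
t: 6.3
position: [0.4873, 0.0224, 0.0958]
ee_rot: [[0.11, 0.994, 0.0], [0.994, -0.11, -0.0], [-0.0, 0.0, -1.0]]
contact_force: [-0.3, 0.1, 0.3]
gripper_width: 0.0276
finger_force: 0.0
```

```bash
python3 - <<'E'
from h import *
np.set_printoptions(precision=4,suppress=True)
s=sense();print(s["position"],s["t"],s["gripper_width"],s["finger_force"],s["contact_force"])
for n in("side","wrist"): snap(n,"g_"+n)
a=cv2.imread('pics/g_side.png')[160:250,240:330];b=cv2.imread('pics/g_wrist.png')[130:310,190:370]
cv2.imwrite('pics/g.png',cv2.hconcat([cv2.resize(a,(400,400),interpolation=2),cv2.resize(b,(400,400),interpolation=2)]))
E
```

```text
[0.4873 0.0224 0.0958] 6.3 0.02764831018503176 0.0 [-0.2975  0.1363  0.3345]
```

View pics/g.png

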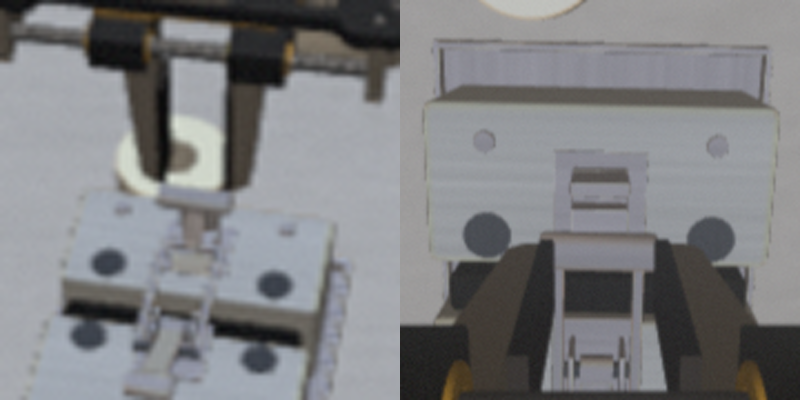

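Fingers closed to 27.6 mm without touching: tips are just above the grip bar. Reopen, go lower, and try again.

>>> send_rows:
  series:
    - [[0,0,0],[0,0,0]]
    - [[0,0,0],[0,0,0]]
    - [[0,0,0],[0,0,0]]
    - [[-1,0,-8],[0,0,0]]
    - [[0,0,-6],[0,0,0]]
    - [[0,0,0],[0,0,0]]
  hand: 60

```text
t: 7.15
position: [0.4855, 0.0226, 0.0807]
ee_rot: [[0.11, 0.994, -0.002], [0.994, -0.11, 0.0], [0.0, -0.002, -1.0]]
contact_force: [-0.0, 0.1, -1.1]
gripper_width: 0.055
finger_force: 0.0
```

>>> send_rows:
  series:
    - [[0,0,0],[0,0,0]]
    - [[0,0,0],[0,0,0]]
    - [[0,0,0],[0,0,0]]
    - [[0,0,0],[0,0,0]]
  hand: 32
  force: 6

```text
t: 7.65
position: [0.4866, 0.0224, 0.0821]
ee_rot: [[0.11, 0.994, 0.001], [0.994, -0.11, -0.0], [-0.0, 0.001, -1.0]]
contact_force: [-0.7, 0.4, 3.7]
gripper_width: 0.0292
finger_force: 1.1
```

```bash
python3 - <<'E'
from h import *
np.set_printoptions(precision=4,suppress=True)
s=sense();print(s["position"],s["t"],s["gripper_width"],s["finger_force"],s["contact_force"])
for n in("side","wrist"): snap(n,"i_"+n)
a=cv2.imread('pics/i_side.png')[160:250,240:330];b=cv2.imread('pics/i_wrist.png')[130:310,190:370]
cv2.imwrite('pics/i.png',cv2.hconcat([cv2.resize(a,(400,400),interpolation=2),cv2.resize(b,(400,400),interpolation=2)]))
for t in("bail_grip","bail_bar","lever_tip"):
  o=[(n,pinpoint(n,t)) for n in("side","wrist")]
  o=[(n,r[0]["pixel"]) for n,r in o if r]
  print(t,o,tri(o) if len(o)>1 else 0)
E
```

```text
[0.4866 0.0224 0.0821] 7.65 0.029221692235171952 1.145805709529668 [-0.7153  0.3592  3.7147]
bail_grip [('side', [205.8, 280.9]), ('wrist', [246.9, 278.3])] (array([0.4829, 0.0224, 0.107 ]), [1.7, 1.7])
bail_bar [('side', [216.6, 284.2]), ('wrist', [247.3, 277.7])] (array([0.4858, 0.0129, 0.0829]), [2.9, 2.9])
lever_tip [('side', [246.0, 273.9])] 0
```

View pics/i.png

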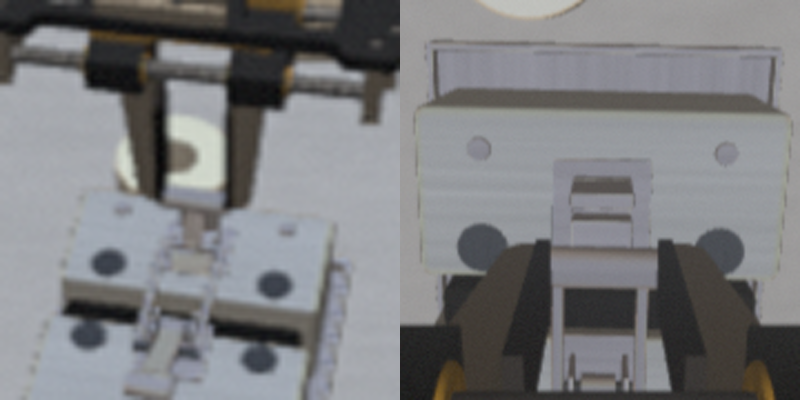

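>>> send_rows:
  series:
    - [[0,0,0],[0,0,0]]
    - [[0,0,0],[0,0,0]]
    - [[0,0,0],[0,0,0]]
  hand: 22
  force: 6

```text
t: 8.43
position: [0.4865, 0.0224, 0.0819]
ee_rot: [[0.11, 0.994, 0.001], [0.994, -0.11, -0.0], [-0.0, 0.001, -1.0]]
contact_force: [-0.6, -0.2, 6.0]
gripper_width: 0.02
finger_force: 2.6
```

>>> send_rows:
  series:
    - [[0,0,2],[0,0,0]]
    - [[0,0,0],[0,0,0]]
    - [[0,0,0],[0,0,0]]
    - [[0,0,-5],[0,0,0]]
    - [[0,0,-5],[0,0,0]]
    - [[0,0,-4],[0,0,0]]
    - [[0,0,0],[0,0,0]]
  hand: 60

```text
t: 9.3
position: [0.4858, 0.0225, 0.0691]
ee_rot: [[0.11, 0.994, -0.001], [0.994, -0.11, 0.0], [0.0, -0.001, -1.0]]
contact_force: [-0.3, 0.2, -0.1]
gripper_width: 0.0554
finger_force: 0.0
```

>>> send_rows:
  series:
    - [[0,0,0],[0,0,0]]
    - [[0,0,0],[0,0,0]]
    - [[0,0,0],[0,0,0]]
    - [[0,0,0],[0,0,0]]
  hand: 30
  force: 6

```text
t: 9.8
position: [0.4859, 0.0225, 0.0698]
ee_rot: [[0.11, 0.994, -0.001], [0.994, -0.11, 0.0], [0.0, -0.001, -1.0]]
contact_force: [-2.2, 0.9, 1.7]
gripper_width: 0.0361
finger_force: 6.0
```

```bash
python3 - <<'E'
from h import *
np.set_printoptions(precision=4,suppress=True)
s=sense();print(s["position"],s["t"],s["gripper_width"],s["finger_force"],s["contact_force"],s["moment"])
for n in("side","wrist","scene"): snap(n,"j_"+n)
a=cv2.imread('pics/j_side.png')[160:250,240:330];b=cv2.imread('pics/j_wrist.png')[170:310,210:350];c=cv2.imread('pics/j_scene.png')[160:250,245:335]
f=lambda a:cv2.resize(a,(266,400),interpolation=2)
cv2.imwrite('pics/j.png',cv2.hconcat([f(a),f(b),f(c)]))
E
```

```text
[0.4859 0.0225 0.0698] 9.8 0.036098755503388806 6.000148504972458 [-2.1874  0.8848  1.6656] [ 0.0536  0.4116 -0.0121]
```

Gripped at 36.1 mm. Firm the grip, lift a little, and move along mould +x (world ≈ (0.113, 0.994)).

>>> send_rows:
  series:
    - [[0,0,0],[0,0,0]]
    - [[0,0,2],[0,0,0]]
    - [[0,0,2],[0,0,0]]
    - [[0,0,2],[0,0,0]]
    - [[0,1,2],[0,0,0]]
    - [[0,0,0],[0,0,0]]
  hand: 0
  force: 25

```text
t: 10.7
position: [0.486, 0.0237, 0.0777]
ee_rot: [[0.11, 0.994, -0.0], [0.994, -0.11, 0.0], [0.0, -0.0, -1.0]]
contact_force: [-2.3, -1.5, -2.9]
gripper_width: 0.0353
finger_force: 25.0
```

```bash
cat > st.py <<'E'
from h import *
import sys
np.set_printoptions(precision=4,suppress=True)
s=sense();p=np.array(s["position"])
ux=np.array([.113,.9936]);f=np.array(s["contact_force"])
print("t",s["t"],"p",p,"mx",(p[:2]-[.480,-.0245])@ux*1000,"w",s["gripper_width"],"F",f,"Fmx",f[:2]@ux)
for t in sys.argv[1:]:
  o=[]
  for n in("side","wrist","scene"):
    get_image(n);r=pinpoint(n,t)
    if r and r[0]["confidence"]>.4:o.append((n,r[0]["pixel"]))
  if len(o)>1:
    x,e=tri(o);print(t,[k[0] for k in o],"mould x,z",(x[:2]-[.480,-.0245])@ux*1000,x[2]*1000,e)
E
python3 st.py bail_grip bail_bar lever_tip
```

```text
t 10.7 p [0.486  0.0237 0.0777] mx 48.56327325328188 w 0.03534688930131826 F [-2.3309 -1.4944 -2.9292] Fmx -1.7482216763457579
bail_grip ['side', 'wrist', 'scene'] mould x,z 49.086315892078375 115.04368333986804 [1.9, 0.9, 1.8]
bail_bar ['side', 'wrist', 'scene'] mould x,z 41.96891850524753 92.33314691309029 [1.8, 0.9, 1.0]
lever_tip ['side', 'scene'] mould x,z -93.72748612561963 189.19472385417689 [26.0, 26.0]
```

>>> send_rows:
  series:
    - [[0,1,-2],[0,0,0]]
    - [[0,1,-2],[0,0,0]]
    - [[0,1,0],[0,0,0]]
    - [[0,1,0],[0,0,0]]
    - [[0,0,0],[0,0,0]]

```text
t: 12.22
position: [0.4865, 0.0263, 0.0739]
ee_rot: [[0.11, 0.994, 0.0], [0.994, -0.11, -0.002], [-0.002, 0.001, -1.0]]
contact_force: [-3.9, -3.8, -1.1]
gripper_width: 0.0356
finger_force: 25.0
```

>>> send_rows:
  series:
    - [[0,0,-1],[0,0,0]]
    - [[0,0,-1],[0,0,0]]
    - [[0,0,0],[0,0,0]]

```text
t: 12.6
position: [0.4866, 0.0268, 0.072]
ee_rot: [[0.11, 0.994, 0.001], [0.994, -0.11, -0.001], [-0.001, 0.001, -1.0]]
contact_force: [-3.7, -2.4, 0.8]
gripper_width: 0.0355
finger_force: 25.0
```

>>> send_rows:
  series:
    - [[0,0,-1],[0,0,0]]
    - [[0,0,0],[0,0,0]]

```text
t: 12.85
position: [0.4866, 0.0271, 0.0709]
ee_rot: [[0.11, 0.994, 0.001], [0.994, -0.11, -0.001], [-0.001, 0.001, -1.0]]
contact_force: [-4.8, -2.2, 0.5]
gripper_width: 0.0354
finger_force: 25.0
```

>>> send_rows:
  series:
    - [[-0.5,0,-1],[0,0,0]]
    - [[0,0,0],[0,0,0]]

```text
t: 13.1
position: [0.4865, 0.0274, 0.0701]
ee_rot: [[0.11, 0.994, 0.002], [0.994, -0.11, -0.0], [0.0, 0.002, -1.0]]
contact_force: [-2.1, -1.1, 0.6]
gripper_width: 0.0353
finger_force: 25.0
```

>>> send_rows:
  series:
    - [[0,0,-1],[0,0,0]]
    - [[0,0,0],[0,0,0]]

```text
t: 13.35
position: [0.4865, 0.0275, 0.0692]
ee_rot: [[0.11, 0.994, 0.002], [0.994, -0.11, 0.0], [0.0, 0.002, -1.0]]
contact_force: [-1.3, 0.1, 4.0]
gripper_width: 0.0356
finger_force: 25.0
```

>>> send_rows:
  series:
    - [[0.1,1,0],[0,0,0]]
    - [[0.1,1,0],[0,0,0]]
    - [[0,0,0],[0,0,0]]

```text
t: 13.72
position: [0.4865, 0.0283, 0.069]
ee_rot: [[0.11, 0.994, 0.001], [0.994, -0.11, -0.002], [-0.002, 0.001, -1.0]]
contact_force: [-2.0, -5.2, 1.8]
gripper_width: 0.0358
finger_force: 25.0
```

>>> send_rows:
  series:
    - [[0.1,1,0],[0,0,0]]
    - [[0.1,1,0],[0,0,0]]
    - [[0,0,0],[0,0,0]]

```text
t: 14.1
position: [0.4867, 0.0306, 0.0689]
ee_rot: [[0.11, 0.994, 0.001], [0.994, -0.11, -0.002], [-0.001, 0.001, -1.0]]
contact_force: [0.1, -5.2, 1.7]
gripper_width: 0.0357
finger_force: 25.0
```

>>> send_rows:
  series:
    - [[0.1,1,0],[0,0,0]]
    - [[0.1,1,0],[0,0,0]]
    - [[0,0,0],[0,0,0]]

```text
t: 14.48
position: [0.4869, 0.0334, 0.0689]
ee_rot: [[0.11, 0.994, 0.001], [0.994, -0.11, -0.0], [0.0, 0.001, -1.0]]
contact_force: [1.1, -4.3, 0.6]
gripper_width: 0.0354
finger_force: 25.0
```

```bash
python3 st.py bail_grip bail_bar lever_tip far_top; python3 - <<'E'
import cv2,numpy as np
a=cv2.imread('pics/j_side.png')[160:250,240:330]
from h import *
snap("side","k_side");snap("wrist","k_wrist");snap("scene","k_scene")
f=lambda a:cv2.resize(a,(266,400),interpolation=2)
cv2.imwrite('pics/k.png',cv2.hconcat([f(cv2.imread('pics/k_side.png')[165:255,245:305]),f(cv2.imread('pics/k_wrist.png')[110:320,210:350]),f(cv2.imread('pics/k_scene.png')[165:255,255:315])]))
E
```

```text
t 14.475 p [0.4869 0.0334 0.0689] mx 58.349826349940855 w 0.035449198773487026 F [ 1.0687 -4.2904  0.5684] Fmx -4.142172938836189
bail_grip ['side', 'wrist', 'scene'] mould x,z 58.239290157693375 107.74885659244315 [2.6, 2.0, 2.2]
bail_bar ['wrist', 'scene'] mould x,z 44.7539078128294 85.45102701575314 [0.3, 0.3]
lever_tip ['side', 'scene'] mould x,z -13.442163268366635 139.35008195817272 [15.3, 15.3]
far_top ['side', 'wrist'] mould x,z 53.75544089498354 68.13479511909834 [1.2, 1.2]
```

View pics/k.png

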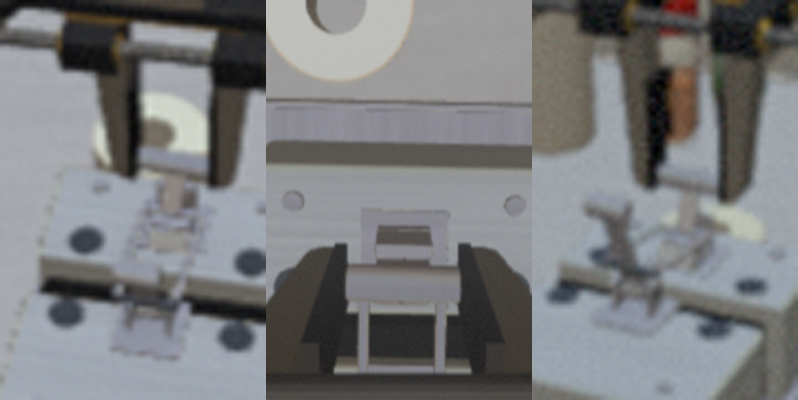

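The lever now stands at about 70° (scene crop px 610,230); the grip is held, and the keeper's wall and slot are visible ahead of it (wrist crop rows 212–245).

```bash
python3 - <<'E'
from h import *
ux=np.array([.113,.9936])
for r in (210,218,228,245,258):
    rr=110+r/400*210
    print(r,[round(float((atz("wrist",(rr,280),z)[:2]-[.480,-.0245])@ux*1000),1) for z in(.066,.072,.082,.09)])
for r in (142,165):print("outer edge",[round(float((atz("wrist",(110+r/400*210,280),z)[:2]-[.480,-.0245])@ux*1000),1) for z in (.066,0.014)])
s=sense()
for p in ((52,84),(58.3,110)):
    q=np.append(np.array([.480,-.0245])+ux*p[0]/1000,p[1]/1000);print(p,(proj("wrist",q)[1]-110)*400/210)
E
```

```text
210 [68.1, 69.9, 72.7, 75.1]
218 [64.9, 66.7, 69.8, 72.2]
228 [60.9, 62.8, 66.1, 68.6]
245 [53.9, 56.1, 59.6, 62.5]
258 [48.5, 50.8, 54.6, 57.7]
outer edge [94.5, 86.1]
outer edge [85.7, 75.2]
(52, 84) 266.9062967897756
(58.3, 110) 279.250258971352
```

>>> send_rows:
  series:
    - [[0.1,1,-0.3],[0,0,0]]
    - [[0.1,1,-0.3],[0,0,0]]
    - [[0.1,1,0],[0,0,0]]
    - [[0,0,0],[0,0,0]]

```text
t: 16.32
position: [0.487, 0.0361, 0.0683]
ee_rot: [[0.11, 0.994, 0.001], [0.994, -0.11, -0.001], [-0.001, 0.001, -1.0]]
contact_force: [4.0, -4.6, 2.8]
gripper_width: 0.0357
finger_force: 25.0
```

>>> send_rows:
  series:
    - [[0.1,1,-0.3],[0,0,0]]
    - [[0.1,1,-0.3],[0,0,0]]
    - [[0,0,0],[0,0,0]]

```text
t: 16.7
position: [0.4873, 0.0378, 0.0681]
ee_rot: [[0.11, 0.994, 0.001], [0.994, -0.11, -0.001], [-0.001, 0.001, -1.0]]
contact_force: [3.5, -5.1, 3.7]
gripper_width: 0.0357
finger_force: 25.0
```

>>> send_rows:
  series:
    - [[0.1,1,0],[0,0,0]]
    - [[0.1,1,0],[0,0,0]]
    - [[0,0,0],[0,0,0]]

```text
t: 17.08
position: [0.4875, 0.0402, 0.0679]
ee_rot: [[0.11, 0.994, 0.001], [0.994, -0.11, -0.0], [-0.0, 0.001, -1.0]]
contact_force: [4.6, -4.2, 2.3]
gripper_width: 0.0354
finger_force: 25.0
```

>>> send_rows:
  series:
    - [[0.4,1,-0.2],[0,0,0]]
    - [[0.2,1,-0.2],[0,0,0]]
    - [[0,0,0],[0,0,0]]

```text
t: 17.45
position: [0.4878, 0.0426, 0.0671]
ee_rot: [[0.11, 0.994, 0.0], [0.994, -0.11, 0.0], [0.0, 0.0, -1.0]]
contact_force: [3.5, -2.1, 1.4]
gripper_width: 0.0355
finger_force: 25.0
```

```bash
python3 st.py bail_grip bail_bar lever_tip far_top; python3 - <<'E'
from h import *
snap("wrist","l_wrist")
ux=np.array([.113,.9936])
g=cv2.cvtColor(cv2.imread('pics/l_wrist.png'),cv2.COLOR_BGR2GRAY)
for name,c0,c1 in(("block",215,232),("keeper",272,288)):
    p=g[100:270,c0:c1].mean(1);d=np.diff(p)
    for i in np.argsort(-abs(d))[:10]:
        print(name,100+i,round(d[i],0),[round(float((atz("wrist",(100.5+i,280),z)[:2]-[.480,-.0245])@ux*1000),1) for z in(.066,.072,.09)])
E
```

```text
t 17.45 p [0.4878 0.0426 0.0671] mx 67.54173254291896 w 0.03548494069547774 F [ 3.5434 -2.1338  1.4261] Fmx -1.719705781244744
bail_grip ['side', 'wrist', 'scene'] mould x,z 64.77103921650448 109.720907989523 [7.1, 3.0, 5.9]
bail_bar ['side', 'wrist', 'scene'] mould x,z 56.065402995713065 88.99767646765079 [7.3, 6.4, 1.4]
lever_tip ['side', 'scene'] mould x,z -17.886039441342696 152.19839944089625 [0.3, 0.3]
far_top ['side', 'wrist', 'scene'] mould x,z 52.04820853372171 69.77261633416377 [3.3, 1.4, 2.6]
block 171 -24.0 [113.0, 113.7, 115.8]
block 173 24.0 [111.6, 112.4, 114.6]
block 193 -23.0 [97.5, 98.6, 102.1]
block 208 23.0 [86.5, 88.0, 92.4]
block 174 19.0 [110.9, 111.7, 114.0]
block 170 -18.0 [113.7, 114.4, 116.5]
block 209 18.0 [85.8, 87.3, 91.8]
block 194 -17.0 [96.8, 97.9, 101.5]
block 207 15.0 [87.3, 88.7, 93.1]
block 172 -11.0 [112.3, 113.1, 115.2]
keeper 174 25.0 [110.9, 111.7, 114.0]
keeper 240 -24.0 [62.2, 64.4, 70.9]
keeper 194 -23.0 [96.8, 97.9, 101.5]
keeper 209 22.0 [85.8, 87.3, 91.8]
keeper 172 -22.0 [112.3, 113.1, 115.2]
keeper 195 -20.0 [96.0, 97.2, 100.8]
keeper 210 20.0 [85.1, 86.6, 91.1]
keeper 175 19.0 [110.2, 111.0, 113.4]
keeper 173 -16.0 [111.6, 112.4, 114.6]
keeper 171 -16.0 [113.0, 113.7, 115.8]
```

>>> send_rows:
  series:
    - [[0.2,1,-0.3],[0,0,0]]
    - [[0.2,1,-0.3],[0,0,0]]
    - [[0,0,0],[0,0,0]]

```text
t: 19.08
position: [0.4879, 0.0439, 0.0664]
ee_rot: [[0.11, 0.994, -0.0], [0.994, -0.11, -0.001], [-0.001, -0.0, -1.0]]
contact_force: [5.0, -3.4, 1.4]
gripper_width: 0.0355
finger_force: 25.0
```

>>> send_rows:
  series:
    - [[0.2,1,-0.3],[0,0,0]]
    - [[0,0,0],[0,0,0]]

```text
t: 19.32
position: [0.488, 0.045, 0.0661]
ee_rot: [[0.11, 0.994, -0.001], [0.994, -0.11, -0.001], [-0.001, -0.0, -1.0]]
contact_force: [4.3, -2.0, 1.6]
gripper_width: 0.036
finger_force: 25.0
```

>>> send_rows:
  series:
    - [[0.2,1,-0.3],[0,0,0]]
    - [[0,0,0],[0,0,0]]

```text
t: 19.58
position: [0.4881, 0.0454, 0.0658]
ee_rot: [[0.11, 0.994, -0.001], [0.994, -0.11, -0.002], [-0.002, -0.001, -1.0]]
contact_force: [4.0, -5.5, 1.9]
gripper_width: 0.0355
finger_force: 25.0
```

>>> send_rows:
  series:
    - [[0.3,0,-1],[0,0,0]]
    - [[0,0,-1],[0,0,0]]
    - [[0,0,0],[0,0,0]]

```text
t: 19.95
position: [0.4882, 0.0462, 0.0635]
ee_rot: [[0.11, 0.994, -0.001], [0.994, -0.11, -0.0], [-0.001, -0.001, -1.0]]
contact_force: [2.6, -4.6, 0.2]
gripper_width: 0.0353
finger_force: 25.0
```

>>> send_rows:
  series:
    - [[0,0,-1],[0,0,0]]
    - [[0,0,0],[0,0,0]]

```text
t: 20.2
position: [0.4884, 0.0465, 0.0626]
ee_rot: [[0.11, 0.994, -0.001], [0.994, -0.11, 0.0], [-0.0, -0.001, -1.0]]
contact_force: [2.3, -3.4, 0.7]
gripper_width: 0.0352
finger_force: 25.0
```

>>> send_rows:
  series:
    - [[0,0.3,-1],[0,0,0]]
    - [[0,0.3,-1],[0,0,0]]
    - [[0,0,0],[0,0,0]]

```text
t: 20.58
position: [0.4885, 0.0471, 0.0607]
ee_rot: [[0.11, 0.994, -0.001], [0.994, -0.11, 0.0], [0.0, -0.001, -1.0]]
contact_force: [2.3, -4.3, 0.5]
gripper_width: 0.0355
finger_force: 25.0
```

>>> send_rows:
  series:
    - [[0,0.3,-1],[0,0,0]]
    - [[0,0.3,-1],[0,0,0]]
    - [[0,0,0],[0,0,0]]

```text
t: 20.95
position: [0.4887, 0.0477, 0.0588]
ee_rot: [[0.11, 0.994, -0.0], [0.994, -0.11, 0.0], [0.0, -0.0, -1.0]]
contact_force: [2.3, -4.0, 0.5]
gripper_width: 0.0358
finger_force: 25.0
```

>>> send_rows:
  series:
    - [[0,0.3,-1],[0,0,0]]
    - [[0,0,0],[0,0,0]]

```text
t: 21.2
position: [0.4887, 0.048, 0.0578]
ee_rot: [[0.11, 0.994, -0.0], [0.994, -0.11, 0.0], [0.0, -0.0, -1.0]]
contact_force: [2.1, -3.8, 1.1]
gripper_width: 0.0353
finger_force: 25.0
```

>>> send_rows:
  series:
    - [[0,0.2,-1],[0,0,0]]
    - [[0,0,0],[0,0,0]]

```text
t: 21.45
position: [0.4887, 0.0483, 0.0568]
ee_rot: [[0.11, 0.994, -0.0], [0.994, -0.11, 0.0], [0.0, -0.0, -1.0]]
contact_force: [3.0, -3.0, 1.2]
gripper_width: 0.0354
finger_force: 25.0
```

>>> send_rows:
  series:
    - [[0,0,-1],[0,0,0]]
    - [[0,0,0],[0,0,0]]

```text
t: 21.7
position: [0.4888, 0.0485, 0.0559]
ee_rot: [[0.11, 0.994, 0.0], [0.994, -0.11, 0.001], [0.001, 0.0, -1.0]]
contact_force: [1.9, -1.3, 1.2]
gripper_width: 0.0354
finger_force: 25.0
```

>>> send_rows:
  series:
    - [[0,0,-0.7],[0,0,0]]
    - [[0,0,0],[0,0,0]]

```text
t: 21.95
position: [0.4889, 0.0485, 0.0557]
ee_rot: [[0.11, 0.994, 0.0], [0.994, -0.11, 0.001], [0.001, -0.0, -1.0]]
contact_force: [0.4, -0.5, 5.8]
gripper_width: 0.0353
finger_force: 25.0
```

Firm contact at exactly the predicted seat height. Release and go straight up, then look.

>>> send_rows:
  series:
    - [[0,0,0],[0,0,0]]
    - [[0,0,0],[0,0,0]]
    - [[0,0,0],[0,0,0]]
    - [[0,0,10],[0,0,0]]
    - [[0,0,40],[0,0,0]]
    - [[0,0,50],[0,0,0]]
  hand: 65

```text
t: 22.7
position: [0.4877, 0.0483, 0.156]
ee_rot: [[0.111, 0.994, -0.002], [0.994, -0.111, 0.0], [0.0, -0.002, -1.0]]
contact_force: [0.5, -0.1, 1.2]
gripper_width: 0.0593
finger_force: 0.0
```

>>> send_rows:
  series:
    - [[-5,-50,15],[0,0,0]]
    - [[-6,-50,0],[0,0,0]]
    - [[-6,-50,0],[0,0,0]]
    - [[-4,-30,0],[0,0,0]]
    - [[0,0,0],[0,0,0]]
  hand: 0

```text
t: 23.32
position: [0.4676, -0.1334, 0.1708]
ee_rot: [[0.114, 0.994, 0.001], [0.994, -0.114, -0.0], [-0.0, 0.001, -1.0]]
contact_force: [0.3, -0.8, -1.4]
gripper_width: 0.0118
finger_force: 0.0
```

```bash
python3 st.py bail_grip bail_bar lever_tip far_top; python3 - <<'E'
from h import *
for n in("side","wrist","scene"): snap(n,"m_"+n)
f=lambda a,w:cv2.resize(a,(w,400),interpolation=2)
cv2.imwrite('pics/m.png',cv2.hconcat([f(cv2.imread('pics/m_side.png')[165:255,240:310],230),f(cv2.imread('pics/m_wrist.png')[0:300,160:400],330),f(cv2.imread('pics/m_scene.png')[165:255,250:320],230)]))
E
```

```text
t 23.325 p [ 0.4676 -0.1334  0.1708] mx -109.63778131385888 w 0.011805875061826643 F [ 0.2902 -0.8166 -1.4335] Fmx -0.7786008047592247
bail_grip ['side', 'scene'] mould x,z 77.06243332637929 96.90393603498684 [0.0, 0.0]
bail_bar ['wrist', 'scene'] mould x,z 59.61380884950197 65.71335323169338 [1.6, 1.6]
lever_tip ['wrist', 'scene'] mould x,z 6.51361369646014 145.9368427283471 [3.1, 3.1]
far_top ['side', 'wrist', 'scene'] mould x,z 53.667136138642014 68.25985816879034 [0.5, 1.4, 1.6]
```

View pics/m.png

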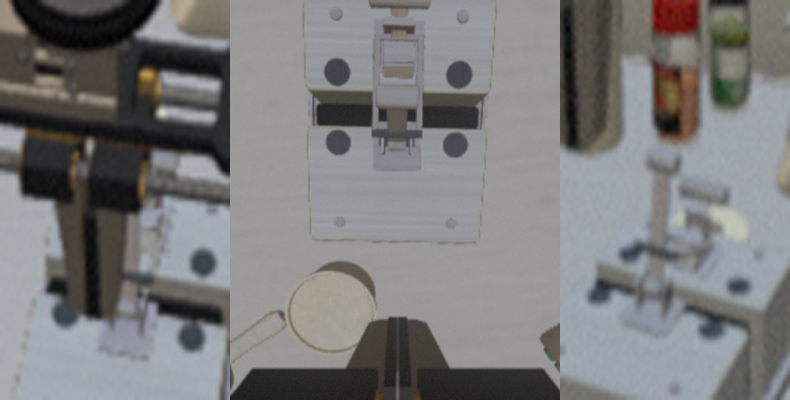

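Bail seated (grip z ≈97 mm as predicted); the lever leans to the keeper at about 1.85 rad. Before pushing I need the true shut-finger tip offset.

```bash
python3 - <<'E'
from h import *
np.set_printoptions(precision=4,suppress=True)
s=sense();p=np.array(s["position"]);print(p,s["gripper_width"])
for n in("scene","side","wrist"):
    print(n,[proj(n,p+[0,0,h]) for h in(0,.02,.035)])
# roller refined: wrist crop (399,97)->full
u=160+(399-230)/330*240; v=97*.75
print("roller px",u,v)
ux=np.array([.113,.9936]);uy=np.array([-.9936,.113])
for z in(.14,.146):
    q=atz("wrist",(v,u),z)[:2]-[.480,-.0245];print(z,q@ux*1000,q@uy*1000)
for th in(1.6,1.7,1.8,1.9,2.0):
    c=np.array([-.012-.065*np.cos(th),.08+.065*np.sin(th)]);q=np.append(np.array([.480,-.0245])+ux*c[0],c[1])
    print(th,c,"wrist",proj("wrist",q),"scene",proj("scene",q))
E
```

```text
[ 0.4677 -0.1319  0.1702] 0.00033506192159835026
scene [array([256.6424, 212.3624]), array([256.1925, 203.0475]), array([255.8485, 195.9265])]
side [array([269.0623, 244.3285]), array([268.7621, 237.6443]), array([268.5305, 232.4875])]
wrist [array([281.265 , 234.2094]), array([281.2524, 243.9299]), array([281.2412, 252.5795])]
roller px 282.9090909090909 72.75
0.14 6.250133669961485 -0.782452010258879
0.146 5.109752784174908 -0.7578154334283659
1.6 [-0.0101  0.145 ] wrist [281.7691  95.6633] scene [278.1089 203.2642]
1.7 [-0.0036  0.1445] wrist [281.8004  86.2448] scene [279.368 202.244]
1.8 [0.0028 0.1433] wrist [281.8302  77.0241] scene [280.6016 201.5191]
1.9 [0.009  0.1415] wrist [281.8582  68.1782] scene [281.7973 201.0919]
2.0 [0.015  0.1391] wrist [281.8836  59.8743] scene [282.9434 200.9611]
```

>>> send_rows:
  series:
    - [[-17,26,0],[0,0,0]]
    - [[-17,26,0],[0,0,0]]
    - [[0,0,-50],[0,0,0]]
    - [[0,0,-50],[0,0,0]]
    - [[0,0,-10],[0,0,0]]
    - [[0,0,0],[0,0,0]]

```text
t: 25.42
position: [0.434, -0.0801, 0.0608]
ee_rot: [[0.11, 0.994, -0.0], [0.994, -0.11, 0.0], [0.0, -0.0, -1.0]]
contact_force: [0.1, 0.2, 0.4]
gripper_width: 0.0005
finger_force: 0.0
```

>>> send_rows:
  series:
    - [[0,0,-3],[0,0,0]]
    - [[0,0,-3],[0,0,0]]
    - [[0,0,-2],[0,0,0]]
    - [[0,0,0],[0,0,0]]

```text
t: 25.92
position: [0.4338, -0.0799, 0.0523]
ee_rot: [[0.11, 0.994, 0.0], [0.994, -0.11, -0.0], [-0.0, 0.0, -1.0]]
contact_force: [-0.4, -0.2, 0.1]
gripper_width: 0.0005
finger_force: 0.0
```

>>> send_rows:
  series:
    - [[0,0,-3],[0,0,0]]
    - [[0,0,-2],[0,0,0]]
    - [[0,0,0],[0,0,0]]

```text
t: 26.3
position: [0.4335, -0.0798, 0.0469]
ee_rot: [[0.11, 0.994, -0.001], [0.994, -0.11, 0.0], [0.0, -0.001, -1.0]]
contact_force: [0.1, -0.3, -0.2]
gripper_width: 0.0003
finger_force: 0.0
```

>>> send_rows:
  series:
    - [[0,0,-2],[0,0,0]]
    - [[0,0,-2],[0,0,0]]
    - [[0,0,0],[0,0,0]]

```text
t: 26.68
position: [0.4336, -0.0798, 0.043]
ee_rot: [[0.11, 0.994, -0.0], [0.994, -0.11, 0.0], [0.0, -0.0, -1.0]]
contact_force: [-0.4, 0.6, 0.2]
gripper_width: 0.0004
finger_force: 0.0
```

>>> send_rows:
  series:
    - [[0,0,-2],[0,0,0]]
    - [[0,0,-2],[0,0,0]]
    - [[0,0,0],[0,0,0]]

```text
t: 27.05
position: [0.4335, -0.0798, 0.0389]
ee_rot: [[0.11, 0.994, -0.0], [0.994, -0.11, 0.0], [0.0, -0.0, -1.0]]
contact_force: [-0.5, -1.3, 0.5]
gripper_width: 0.0003
finger_force: 0.0
```

>>> send_rows:
  series:
    - [[0,0,-1.5],[0,0,0]]
    - [[0,0,-1.5],[0,0,0]]
    - [[0,0,0],[0,0,0]]

```text
t: 27.42
position: [0.4336, -0.0798, 0.036]
ee_rot: [[0.11, 0.994, -0.0], [0.994, -0.11, 0.0], [0.0, -0.0, -1.0]]
contact_force: [-0.8, -0.2, 0.6]
gripper_width: 0.0004
finger_force: 0.0
```

>>> send_rows:
  series:
    - [[0,0,-1],[0,0,0]]
    - [[0,0,-1],[0,0,0]]
    - [[0,0,0],[0,0,0]]

```text
t: 27.8
position: [0.4336, -0.0798, 0.0341]
ee_rot: [[0.11, 0.994, -0.0], [0.994, -0.11, 0.0], [0.0, -0.0, -1.0]]
contact_force: [1.0, -0.2, -0.2]
gripper_width: -0.0
finger_force: 0.0
```

>>> send_rows:
  series:
    - [[0,0,-1],[0,0,0]]
    - [[0,0,-1],[0,0,0]]
    - [[0,0,0],[0,0,0]]

```text
t: 28.18
position: [0.4338, -0.0799, 0.0327]
ee_rot: [[0.11, 0.994, -0.0], [0.994, -0.11, 0.0], [-0.0, -0.0, -1.0]]
contact_force: [-2.6, 1.1, 6.7]
gripper_width: 0.0003
finger_force: 2.9
```

Contact at TCP z = 0.033 on the 66 mm face, so the real tips sit 33 mm above the reported TCP. Now to the keeper side of the lever.

>>> send_rows:
  series:
    - [[0,0,45],[0,0,0]]
    - [[0,0,50],[0,0,0]]
    - [[0,0,45],[0,0,0]]
    - [[25,44,0],[0,0,0]]
    - [[25,43,0],[0,0,0]]
    - [[0,0,-35],[0,0,0]]
    - [[0,0,-34],[0,0,0]]
    - [[0,0,0],[0,0,0]]

```text
t: 29.18
position: [0.4812, 0.0079, 0.1005]
ee_rot: [[0.11, 0.994, -0.006], [0.994, -0.11, 0.001], [0.001, -0.006, -1.0]]
contact_force: [-1.0, -0.3, 0.2]
gripper_width: 0.0006
finger_force: 0.0
```

>>> send_rows:
  series:
    - [[0,0,0],[0,0,0]]

```text
t: 29.3
position: [0.4846, 0.0068, 0.1045]
ee_rot: [[0.111, 0.994, 0.002], [0.994, -0.111, -0.0], [-0.0, 0.002, -1.0]]
contact_force: [-0.1, -0.3, -0.3]
gripper_width: 0.0002
finger_force: 0.0
```

```bash
python3 st.py; python3 - <<'E'
import numpy as np
# TCP mould (x,z): corner=c+6*(sin,cos) (z part for th<1.57), tcp x=corner+10, z=corner-33
for th in np.r_[1.85,1.7,1.55:-.01:-.155]:
    c=np.array([-12-65*np.cos(th),80+65*np.sin(th)])+6*np.array([np.sin(th),np.cos(th)]);print(round(th,2),(c+[10,-33]).round(1))
E
```

```text
t 29.3 p [0.4846 0.0068 0.1045] mx 31.65156229496988 w 0.00020915033497317725 F [-0.1493 -0.2679 -0.2761] Fmx -0.2830972384434128
1.85 [ 21.7 107.8]
1.7 [ 12.3 110.7]
1.55 [  2.6 112.1]
1.4 [ -7.5 112. ]
1.24 [-17.4 110.4]
1.08 [-27.  107.3]
0.93 [-36.  102.7]
0.77 [-44.2  96.8]
0.62 [-51.4  89.7]
0.46 [-57.4  81.5]
0.31 [-62.1  72.5]
0.15 [-65.3  63. ]
-0.0 [-67.  53.]
```

>>> send_rows:
  series:
    - [[-0.8,-7,0],[0,0,0]]
    - [[-0.7,-6,0],[0,0,0]]
    - [[-0.6,-5,0],[0,0,0]]
    - [[-0.6,-5,0],[0,0,0]]
    - [[-0.6,-5,0],[0,0,0]]
    - [[-0.6,-5,0],[0,0,0]]
    - [[0,0,0],[0,0,0]]

```text
t: 30.18
position: [0.4795, -0.0264, 0.103]
ee_rot: [[0.111, 0.994, -0.001], [0.994, -0.111, -0.0], [-0.001, -0.001, -1.0]]
contact_force: [-0.3, 0.4, -0.8]
gripper_width: 0.0003
finger_force: 0.0
```

>>> send_rows:
  series:
    - [[-0.6,-5,0],[0,0,0]]
    - [[-0.6,-5,0],[0,0,0]]
    - [[-0.6,-5,0],[0,0,0]]
    - [[0,0,0],[0,0,0]]

```text
t: 30.68
position: [0.4776, -0.0407, 0.1029]
ee_rot: [[0.111, 0.994, -0.001], [0.994, -0.111, 0.001], [0.001, -0.001, -1.0]]
contact_force: [-0.5, 3.3, -1.4]
gripper_width: 0.0005
finger_force: 1.8
```

>>> send_rows:
  series:
    - [[-0.6,-5,0],[0,0,0]]
    - [[-0.6,-5,0],[0,0,0]]
    - [[-0.5,-4,-1],[0,0,0]]
    - [[-0.6,-5,-2],[0,0,0]]
    - [[0,0,0],[0,0,0]]

```text
t: 31.3
position: [0.4753, -0.0598, 0.1]
ee_rot: [[0.111, 0.994, -0.001], [0.994, -0.111, 0.0], [0.0, -0.001, -1.0]]
contact_force: [-1.7, 3.5, -0.2]
gripper_width: 0.0005
finger_force: 1.5
```

```bash
python3 st.py lever_tip far_top bail_grip
```

```text
t 31.3 p [ 0.4753 -0.0598  0.1   ] mx -35.61417016897635 w 0.0005463045914545349 F [-1.6834  3.5283 -0.2122] Fmx 3.3154775565502788
lever_tip ['side', 'scene'] mould x,z -50.54887244316748 133.14296562342722 [0.6, 0.6]
far_top ['side', 'wrist', 'scene'] mould x,z 40.43577031003931 67.27248514053592 [1.9, 1.3, 2.3]
bail_grip ['wrist', 'scene'] mould x,z 54.38092620783251 101.61916064232592 [0.2, 0.2]
```

>>> send_rows:
  series:
    - [[-0.5,-4.3,-2.2],[0,0,0]]
    - [[-0.5,-4.3,-2.8],[0,0,0]]
    - [[-0.4,-3.6,-3.2],[0,0,0]]
    - [[-0.4,-3.6,-3.4],[0,0,0]]
    - [[0,0,0],[0,0,0]]

```text
t: 32.83
position: [0.4741, -0.0765, 0.0884]
ee_rot: [[0.111, 0.994, 0.0], [0.994, -0.111, -0.001], [-0.001, 0.0, -1.0]]
contact_force: [-1.1, 0.8, 0.8]
gripper_width: 0.0007
finger_force: 0.6
```

>>> send_rows:
  series:
    - [[-0.3,-3,-4],[0,0,0]]
    - [[-0.3,-3,-4],[0,0,0]]
    - [[-0.3,-2.5,-4.5],[0,0,0]]
    - [[-0.3,-2.5,-4.5],[0,0,0]]
    - [[0,0,0],[0,0,0]]

```text
t: 33.45
position: [0.4726, -0.0869, 0.0711]
ee_rot: [[0.111, 0.994, -0.0], [0.994, -0.111, -0.0], [-0.0, -0.0, -1.0]]
contact_force: [-0.4, -0.4, -0.0]
gripper_width: 0.0006
finger_force: 0.0
```

```bash
python3 st.py lever_tip far_top
```

```text
t 33.45 p [ 0.4726 -0.0869  0.0711] mx -62.81751492799162 w 0.0006489661318148435 F [-0.3658 -0.3676 -0.0312] Fmx -0.4065513924162099
far_top ['side', 'wrist', 'scene'] mould x,z 37.207991421104744 74.98725381297433 [1.8, 2.5, 0.9]
```

```bash
python3 - <<'E'
from h import *
np.set_printoptions(precision=1,suppress=True)
for n in("scene","side","wrist"):
    snap(n,"n_"+n)
    for t in("lever_tip","bail_grip","bail_bar","far_half"):
        print(n,t,[(r["pixel"],round(r["confidence"],2)) for r in pinpoint(n,t)[:2]])
ux=np.array([.113,.9936])
for th in(0,.1,.2,.3,.4,.5,.7,.9,1.1,1.4):
    c=np.array([-.012-.065*np.cos(th),.08+.065*np.sin(th)]);q=np.append(np.array([.480,-.0245])+ux*c[0],c[1])
    print(th,*[proj(n,q)[::-1] for n in("scene","side","wrist")])
g=cv2.cvtColor(cv2.imread('pics/n_wrist.png'),cv2.COLOR_BGR2GRAY)
p=g[20:230,225:240].mean(1);d=np.diff(p)
for i in sorted(np.argsort(-abs(d))[:10]): print(20+i,d[i],(atz("wrist",(20.5+i,280),.066)[:2]-[.480,-.0245])@ux*1000)
E
```

```text
scene lever_tip [([234.5, 264.1], 0.64)]
scene bail_grip [([211.0, 290.5], 0.47)]
scene bail_bar [([223.5, 287.8], 0.7)]
scene far_half []
side lever_tip [([253.2, 271.7], 0.56)]
side bail_grip []
side bail_bar []
side far_half []
wrist lever_tip []
wrist bail_grip [([60.1, 281.1], 0.57)]
wrist bail_bar [([86.8, 283.4], 0.81)]
wrist far_half [([134.9, 282.7], 0.59)]
0 [244.5 265.4] [259.5 273. ] [257.2 281.4]
0.1 [241.7 265.3] [257.5 273. ] [260.5 281.4]
0.2 [238.8 265.4] [255.2 273. ] [263.  281.4]
0.3 [235.9 265.7] [252.7 273.1] [264.8 281.5]
0.4 [232.8 266. ] [250.  273.2] [265.6 281.5]
0.5 [229.7 266.5] [247.1 273.4] [265.4 281.5]
0.7 [223.6 267.9] [241.  273.9] [261.5 281.5]
0.9 [217.7 269.7] [234.5 274.6] [252.3 281.6]
1.1 [212.5 271.9] [228.1 275.5] [237.1 281.7]
1.4 [206.2 275.6] [219.2 277. ] [203.5 281.9]
125 9.133333333333354 13.854999690220684
130 -18.933333333333337 10.557155026256718
131 -36.733333333333334 9.89435171260676
132 -30.93333333333333 9.230464098912377
143 25.800000000000004 1.855368659123368
144 33.599999999999994 1.1782592140519232
145 23.666666666666657 0.5000301596834931
146 8.066666666666663 -0.17932128321253743
171 8.533333333333331 -17.536205196121585
172 8.866666666666674 -18.245745210453414
```

```bash
python3 - <<'E'
from h import *
np.set_printoptions(precision=1,suppress=True)
ux=np.array([.113,.9936]);M=lambda x:((x[:2]-[.480,-.0245])@ux*1000,x[2]*1000)
for a in([("scene",(211,290.5)),("wrist",(60.1,281.1))],[("scene",(223.5,287.8)),("wrist",(86.8,283.4))],[("scene",(234.5,264.1)),("side",(253.2,271.7))]):
    x,e=tri(a);print(M(x),e)
g=cv2.cvtColor(cv2.imread('pics/n_wrist.png'),cv2.COLOR_BGR2GRAY)
def edges(c0,c1,r0,r1,k,zs):
    p=cv2.GaussianBlur(g,(1,3),0)[r0:r1,c0:c1].mean(1);d=np.diff(p)
    for i in sorted(np.argsort(-abs(d))[:k]): print(r0+i,round(d[i]),[round(float((atz("wrist",(r0+.5+i,280),z)[:2]-[.480,-.0245])@ux*1000),1) for z in zs])
edges(210,235,0,120,8,(.066,));print();edges(278,286,30,130,14,(.066,.072,.082,.09,.1))
# predicted rows if seated: lever .3
for nm,x,z in(("bar seated",37,74),("bar lip",37,84),("grip seated",37+6+26*.17,74+25),("grip lip",37+6,84+26)):
    print(nm,x,z,[proj(n,np.append(np.array([.480,-.0245])+ux*x/1000,z/1000))[::-1] for n in("scene","wrist")])
E
```

```text
(np.float64(48.26624884434454), np.float64(98.46579036495294)) [2.1, 2.1]
(np.float64(37.737543735149984), np.float64(71.31032411316136)) [0.0, 0.0]
(np.float64(-79.34741240449668), np.float64(104.74450578441001)) [0.5, 0.5]
8 -18 [84.0]
9 -25 [83.5]
10 -17 [82.9]
12 20 [81.8]
13 24 [81.3]
14 14 [80.7]
99 -12 [30.6]
100 -14 [29.9]

46 -10 [62.6, 61.0, 58.4, 56.3, 53.6]
47 -8 [62.0, 60.5, 57.9, 55.8, 53.2]
68 -9 [49.6, 48.4, 46.4, 44.8, 42.8]
69 -10 [49.0, 47.8, 45.8, 44.3, 42.3]
84 7 [39.9, 39.0, 37.4, 36.2, 34.6]
85 15 [39.3, 38.4, 36.9, 35.6, 34.1]
86 15 [38.7, 37.8, 36.3, 35.1, 33.6]
87 6 [38.1, 37.2, 35.7, 34.5, 33.1]
108 6 [24.9, 24.4, 23.5, 22.8, 22.0]
110 -7 [23.6, 23.1, 22.3, 21.7, 20.9]
111 -8 [22.9, 22.5, 21.7, 21.1, 20.4]
119 7 [17.8, 17.5, 17.0, 16.6, 16.1]
120 13 [17.1, 16.8, 16.4, 16.0, 15.5]
121 10 [16.5, 16.2, 15.8, 15.4, 15.0]
bar seated 37 74 [array([222.5, 287.3]), array([ 87.3, 282. ])]
bar lip 37 84 [array([218.7, 287.2]), array([ 84.7, 282.1])]
grip seated 47.42 99 [array([211., 289.]), array([ 59.6, 282.2])]
grip lip 43 110 [array([207.5, 288.1]), array([ 63.7, 282.2])]
```

```bash
python3 - <<'E'
from h import *
ux=np.array([.113,.9936])
g=cv2.cvtColor(cv2.imread('pics/n_wrist.png'),cv2.COLOR_BGR2GRAY)
for c in(205,240,315,345):
    print(c,[int(v) for v in g[0:160:3,c-3:c+4].mean(1)])
print([ (r,)+tuple(round(float((atz("wrist",(r,280),z)[:2]-[.480,-.0245])@ux*1000),1) for z in(.066,.014)) for r in range(0,160,12)])
f=lambda x,z,y:proj("wrist",np.append(np.array([.480,-.0245])+ux*x/1000+np.array([-.9936,.113])*y/1000,z/1000)).round(0)
print("block corners y+-65 at x 0",f(0,66,65),f(0,66,-65),"x72",f(72,66,65),"x81",f(81,66,65))
E
```

```text
205 [148, 148, 137, 103, 71, 135, 135, 135, 137, 136, 136, 135, 147, 146, 147, 149, 147, 149, 148, 150, 150, 148, 149, 153, 150, 148, 146, 154, 151, 149, 149, 149, 146, 149, 149, 145, 128, 120, 120, 130, 137, 143, 147, 144, 65, 47, 46, 48, 97, 144, 146, 147, 145, 141]
240 [150, 150, 138, 131, 63, 135, 137, 137, 137, 137, 138, 135, 147, 144, 146, 148, 148, 148, 149, 149, 150, 149, 147, 151, 151, 148, 145, 151, 152, 149, 149, 149, 145, 147, 148, 148, 147, 144, 145, 149, 146, 142, 144, 148, 90, 48, 48, 49, 70, 143, 144, 145, 144, 145]
315 [147, 148, 149, 137, 93, 83, 135, 134, 134, 135, 134, 134, 145, 144, 144, 147, 136, 134, 131, 128, 130, 131, 129, 125, 135, 150, 147, 148, 151, 149, 147, 148, 146, 144, 145, 148, 146, 147, 143, 148, 147, 145, 142, 147, 139, 54, 51, 51, 51, 121, 145, 144, 144, 144]
345 [145, 146, 146, 140, 109, 68, 133, 133, 133, 133, 133, 134, 135, 145, 144, 148, 149, 141, 130, 124, 124, 124, 150, 148, 151, 153, 147, 148, 150, 149, 149, 148, 148, 146, 121, 74, 74, 74, 73, 74, 74, 75, 74, 87, 144, 68, 54, 52, 54, 99, 144, 87, 75, 76]
[(0, 88.7, 108.8), (12, 82.1, 100.7), (24, 75.4, 92.3), (36, 68.7, 83.9), (48, 61.7, 75.3), (60, 54.7, 66.5), (72, 47.5, 57.5), (84, 40.2, 48.4), (96, 32.8, 39.1), (108, 25.2, 29.7), (120, 17.5, 20.0), (132, 9.6, 10.2), (144, 1.5, 0.1), (156, -6.7, -10.1)]
block corners y+-65 at x 0 [188. 146.] [375. 147.] x72 [180.  30.] x81 [179.  14.]
```

Numbers agree: half drawn in to ~9 mm, bar at seat height, lever ≈0.3, and the small force fits the short lever arm near centre. Press on downward.

>>> send_rows:
  series:
    - [[-0.4,-3,-3],[0,0,0]]
    - [[-0.3,-3,-3],[0,0,0]]
    - [[-0.1,-1,-3],[0,0,0]]
    - [[0,0,0],[0,0,0]]

```text
t: 35.3
position: [0.4716, -0.0937, 0.0621]
ee_rot: [[0.111, 0.994, -0.001], [0.994, -0.111, 0.0], [0.0, -0.001, -1.0]]
contact_force: [0.3, -0.3, -0.0]
gripper_width: 0.0002
finger_force: 0.0
```

>>> send_rows:
  series:
    - [[0,0,-2],[0,0,0]]
    - [[0,0,-2],[0,0,0]]
    - [[0,0,-2],[0,0,0]]
    - [[0,0,0],[0,0,0]]

```text
t: 35.8
position: [0.4718, -0.0936, 0.0564]
ee_rot: [[0.11, 0.994, -0.0], [0.994, -0.11, 0.0], [0.0, -0.0, -1.0]]
contact_force: [-0.3, -0.3, -0.2]
gripper_width: 0.0006
finger_force: 0.0
```

>>> send_rows:
  series:
    - [[0,0,-1.5],[0,0,0]]
    - [[0,0,-1],[0,0,0]]
    - [[0,0,0],[0,0,0]]

```text
t: 36.17
position: [0.4719, -0.0936, 0.054]
ee_rot: [[0.11, 0.994, -0.0], [0.994, -0.11, 0.0], [0.0, -0.0, -1.0]]
contact_force: [0.3, 0.1, -0.2]
gripper_width: 0.0006
finger_force: 0.0
```

Probably snapped shut. One more gentle press to the stop, then lift and check.

>>> send_rows:
  series:
    - [[0,0,-1],[0,0,0]]
    - [[0,0,-0.7],[0,0,0]]
    - [[0,0,0],[0,0,0]]

```text
t: 36.55
position: [0.472, -0.0937, 0.0526]
ee_rot: [[0.11, 0.994, 0.0], [0.994, -0.11, -0.0], [-0.0, 0.0, -1.0]]
contact_force: [-0.9, 0.6, 2.0]
gripper_width: 0.0009
finger_force: 1.1
```

>>> send_rows:
  series:
    - [[0,0,30],[0,0,0]]
    - [[0,0,50],[0,0,0]]
    - [[-5,-45,20],[0,0,0]]
    - [[-5,-45,0],[0,0,0]]
    - [[0,0,0],[0,0,0]]

```text
t: 37.17
position: [0.4617, -0.186, 0.1526]
ee_rot: [[0.114, 0.993, 0.0], [0.993, -0.114, -0.001], [-0.001, 0.001, -1.0]]
contact_force: [0.5, 0.3, -0.3]
gripper_width: 0.0004
finger_force: 0.0
```

```bash
python3 st.py lever_tip far_top bail_bar bail_grip; python3 - <<'E'
from h import *
for n in("scene","side","wrist"):
    get_image(n);print(n,pinpoint(n,"lever_tip")[:1])
ux=np.array([.113,.9936])
for th in(0,.1,.3,.6):
    c=np.array([-.012-.065*np.cos(th),.08+.065*np.sin(th)]);q=np.append(np.array([.480,-.0245])+ux*c[0],c[1])
    print(th,*[proj(n,q)[::-1].round(1) for n in("scene","side","wrist")])
g=cv2.cvtColor(get_image("wrist"),cv2.COLOR_RGB2GRAY)
d=np.diff(g[:260,235:250].astype(float).mean(1))
for i in np.flatnonzero(abs(d)>15): print(i,d[i].round(),round(float((atz("wrist",(i+.5,280),.066)[:2]-[.480,-.0245])@ux*1000),1))
E
```

```text
t 37.175 p [ 0.4617 -0.186   0.1526] mx -162.5330690757076 w 0.0003608114829730285 F [ 0.4554  0.3322 -0.2726] Fmx 0.38151946343062776
lever_tip ['wrist', 'scene'] mould x,z -76.37606394678764 81.84136103081852 [3.0, 3.0]
far_top ['side', 'scene'] mould x,z 38.4192506449365 66.21647301379791 [1.2, 1.2]
scene []
side [{'pixel': [256.6, 274.2], 'confidence': 0.39}]
wrist [{'pixel': [118.8, 278.9], 'confidence': 0.56}]
0 [244.5 265.4] [259.5 273. ] [120.2 281.6]
0.1 [241.7 265.3] [257.5 273. ] [119.4 281.6]
0.3 [235.9 265.7] [252.7 273.1] [115.3 281.6]
0.6 [226.6 267.2] [244.1 273.6] [102.2 281.6]
16 -24.0 9.8
17 -22.0 9.1
20 -18.0 6.7
27 21.0 1.3
28 64.0 0.5
29 24.0 -0.2
127 -28.0 -83.0
129 21.0 -84.9
```

```bash
python3 -c "
from plant import *
print(job_done())"
```

```text
the job is handed in; nothing more can be done
None
```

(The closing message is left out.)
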